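Slide the loaded tray across the gap to the buffer

ROBOT

A 6-joint arm with a two-finger parallel gripper is mounted at the origin on a cart in front of the work surface, level with it; the furniture and walls round the work are solid. World frame = base frame: x ahead of the robot, y to its left, z up, the work surface at z = 0. Lengths are in m, angles in degrees, forces in N, time in s.
With the tool pointing down it reaches from about 0.4 to 0.925 m from the base axis. Payload 12.5 kg.
Tool frame: the origin (TCP) lies on the centre line of the jaws, within the pads' length; the fingertips stand 19 mm ahead of it and the grasp point (between the pads) is the TCP (manip.tip_reach is the distance from the TCP to the fingertips, in m); z points along the fingers, y is the line along which they close (so a half turn about z gives the same grasp; the last joint's range is limited). The gripper opens to 95 mm and grips with 3 to 60 N. Pads are 20 mm wide; open, the fingers measure 119 mm over their backs; the gripper's body (75 mm by 180 mm) begins 59 mm behind the grasp point.
Start: joints at [-6.05, 28.126, 89.318, -0, 62.55, -6.05], TCP at [0.625, 0, 0.234] pointing down, gripper open.
Joint ranges: [-177.58, 177.58], [-47.91, 125.51], [2.72, 160], [-65.01, 245.01], [3.68, 167.84], [-153.87, 153.87]. Speed limits (degrees/s): [127.2, 127.2, 159.86, 180, 180, 180].

INTERFACE

Orientations are given as [roll, pitch, yaw] about the fixed x, y, z axes, in that order (R = Rz(yaw) Ry(pitch) Rx(roll)).
In Python, from plant import read_state, grab_frame, get_calibration, workorder, manip gives the robot as it stands.
- The arm moves only by the tool jog_arm, never from a script. Its argument "moves" is one flat list of numbers, 7 for each row, row after row: the shift along the tool's x, y, z in cm, then the turn, a rotation vector about the tool's x, y, z in degrees, then the gripper command: -1 is shut, 1 is fully open, values between are in proportion. In form: [tx, ty, tz, rx, ry, rz, hand, tx, ty, tz, rx, ry, rz, hand, ...]. A call has exactly 10 rows; each row shifts and turns the commanded pose from where the row before left it, along the tool's axes as they then stand; what a row does not reach is not made up. A row lasts 1/8 s, in which the tool goes at most 62.5 mm and 10.7 degrees, less where a joint would pass 70% of its speed; a pose out of reach is approached as far as the arm can. A call is refused whole if a number of a shift passes 6.25 or a number of a turn 10.7, either way. A call with a gripper value outside its range is refused whole. The fingers move at their own pace and stop on an object; "force" is the grip in N (left out, the last holds). Time passes only in rows, so rows that do not move let the fingers close, or fill a call up. It gives the time, the measured TCP pose, the force, the opening and the grip force at its end, in the units of the state.
- read_state(): the state, without advancing time (a new reading comes with each control period).
- grab_frame(name): name is "scene" or "side" or "wrist"; returns the picture (480x640x3 uint8, red, green, blue); there is no depth.
- get_calibration(name): a dict with "camera_matrix" (3x3 intrinsics, pixels), "eye" and "rotation" of the camera in the world. Camera axes: x right, y down, z forward; pixel columns grow to the right and rows downward; lengths in m; the calibration is good to about 2 mm. A picture is of the moment at which its call begins: read the wrist's pose just before it. get_calibration takes no time and is no camera call; for the wrist camera it gives the pose at the moment of the call.
- workorder.finish_job(): hands the job in; it is judged then, once.
The state is a dict: "clock": time; "joints": joint angles; "dq": joint speeds; "tau": joint torques, N m; "position": TCP position; "tcp_rot": TCP orientation; "contact_force": force on the tool from outside, world axes, zero at the start; "torque": the same for the moment, N m; "grip_width": opening from 0.0 (shut) to 1.0 (fully open); "grasp_force": force on a finger pad.
Only numpy, scipy, OpenCV 4.12 (cv2) and the standard library are available. Lean on these libraries where they do the work, as an engineer would, in place of code of your own. Each camera call takes 0.05 s, during which the arm holds its last target. There are 200 camera calls.

TASK

Slide the nose-heavy baking tray with its two croissants by its wooden grip from the right-hand stand straight across the gap onto the left-hand stand, keeping it level and sliding on the decks - not lifted, the nose never dipping into the gap. Push it gently on between the rails until you feel the sprung buffer at the far end clearly give, without ramming it, then let go, leaving the tray resting against the buffer with both croissants on it and the other things on the counter as they are.

Things in the scene. Friction and masses are not known exactly. Their poses are not given: they have to be found in the camera images.
- near_stand: fixed stand on the robot's right: beech deck 150 mm wide (its x), 140 mm long (its y) on steel legs; deck top 85 mm above its origin, which lies on the counter under the deck's centre. Its +y axis points across the gap to the far stand (to the robot's left). Deck edge at the gap rounded
- far_stand: fixed stand on the robot's left, in line with the near stand, same yaw: beech deck 186 mm wide (x), 222 mm long (y), top 85 mm above its origin, which lies on the counter under the deck's centre; its gap edge at y = -111 mm slopes down 2.4 mm over the last 16 mm as a lead-in. The gap between the decks is 95 to 110 mm
- rail_mouth (a point): middle of the mouth between the far stand's two straight aluminium guide rails (14 mm high), on the deck top, 90 mm before the far stand's centre, axes as the far stand's. Rails flare outwards for the first 32 mm; after that their inner faces stand at x = -75 and +75 mm (5 mm to spare each side of the tray)
- stop_block: steel block 50 x 14 x 36 mm fixed on the deck at the far end of the far stand; origin at the centre of its underside, axes as the far stand's. A screw with a sprung buffer sticks out of it towards the tray (-y). Its setting differs every time and is not reported: the untouched buffer face lies anywhere from 21 to 49 mm before this origin (y = -21 to -49 mm)
- buffer_line (a point): point of the stop block on the screw's axis, 18 mm above the deck. The buffer is a rubber disc, 25 mm wide; it gives 5 mm against a spring (0.5 N at first touch, 5.5 N fully pressed) and is hard after that. Let go, the tray stays touching the buffer: sliding friction of the loaded tray is 5 to 9 N
- tray: aluminium baking tray 140 mm wide (x), 170 mm long (y), rim 14 to 18 mm, floor 4 mm thick, on the near stand; origin at the middle of its underside, nose at +y. A stone slab (126 x 82 x 12 mm) fixed in its front half makes it nose-heavy. It starts up to 6 mm and 0.05 rad out of line, nose 5 to 30 mm out over the gap
- tray_nose (a point): middle of the tray's front edge, 85 mm ahead of the tray's origin, 10 mm above its underside. The loaded tray weighs about 0.7 kg, centre of mass about 63 mm behind the nose: pushed without being held level or held down at the grip it tips into the gap before the nose reaches the far stand
- tray_handle (a point): centre of the tray's grip: an upright wooden block at its rear, 70 mm wide (tray x), 14 mm thick (tray y), 42 mm high; this point lies 30 mm above the tray's underside, 16 mm under the grip's top, 68 mm behind the tray's origin; axes as the tray's. 58 mm of free tray floor between grip and slab
- roll_left_mid (a point): middle of one of the two croissants (about 52 x 86 x 39 mm) lying loose side by side on the tray's slab
- roll_right_mid (a point): middle of the other croissant on the tray
- stick_tin: grey tin of wooden stir sticks, 67 mm wide, 142 mm high, a bystander on the counter before the stands; origin at the centre of its underside
- cup: white cup, 73 mm wide, 61 mm high, a bystander on the counter; origin at the centre of its underside
- price_card: small card in a beech foot, 70 mm wide, 58 mm high, a bystander on the counter; origin at the centre of its underside
- ring_cookie: ring-shaped cookie, 60 mm wide, 23 mm high, a bystander on the counter; origin at the centre of its underside
- biscuit: small flat biscuit, 32 x 48 x 14 mm, lying on the counter behind the stands, a bystander; origin at the centre of its underside

How it is judged (in metres and radians):
On the way, in this order (a step that is already met when the one before it is completed fails the run):
1. the tray bridges the gap: its nose is at least 15 mm onto the far stand, the tray level (y of tray_nose in the frame of far_stand above -0.096 m and angle between tray's own z axis and vertical below 0.05 rad), for 0.1 s.
2. the tray is pushed against the buffer until that gives (at least 2 N) (contact force between tray and stop_block above 2 N), for 0.15 s.
At the end, for the whole second after the job is handed in: the tray lies flat (under 0.03 rad) and still on the far stand's deck, wholly across the gap and between the rails, still touching the buffer (over 0.2 N), both croissants on it; released (contact force between tray and stop_block above 0.2 N and y of tray in the frame of far_stand above -0.03 m and angle between tray's own z axis and vertical below 0.03 rad and z of tray in the frame of far_stand between 0.08 and 0.09 m and angle between the y axis of tray and the y axis of far_stand, either way round below 0.09 rad and linear speed of tray below 0.01 m/s and y of roll_left_mid in the frame of tray between -0.02 and 0.08 m and x of roll_left_mid in the frame of tray between -0.07 and 0.07 m and z of each of roll_left_mid, roll_right_mid in the frame of tray above 0.02 m and y of roll_right_mid in the frame of tray between -0.02 and 0.08 m and x of roll_right_mid in the frame of tray between -0.07 and 0.07 m).
It fails at once if the tray sags into the gap or tips (over 0.07 rad, about 4 degrees) (angle between tray's own z axis and vertical above 0.07 rad).
It fails at once if the tray is lifted off the decks (middle raised over 15 mm) (z of tray in the frame of near_stand above 0.1 m).
It fails at once if the tray rams the buffer or stop (over 12 N) (contact force between tray and stop_block above 12 N).
It fails at once if the tray is jammed or pressed onto the far stand (over 45 N) (contact force between tray and far_stand above 45 N).
It fails at once if a bystander (tin, cup, card, cookie, biscuit) is disturbed (moved over 20 mm) (distance of any of stick_tin, cup, price_card, ring_cookie, biscuit from where it was at the start of the episode above 0.02 m).
It also fails if it takes over 72 s, if anything falls off the work surface, if the arm or the gripper's body presses on something with over 40 N, if the wrist force passes 120 N, or if a joint passes its speed limit or range.

## Working session

There is one attempt and no reset: what is moved stays moved. The work goes in short steps, Python scripts to look and compute and a tool call to move; the robot and the scene stay as the last step left them, time stands still between calls to the robot, and variables do not carry over. Pictures are saved under pics/ and viewed, at most 10 in all, crops included, and the job is handed in when it is done.

Besides the shell and the picture viewer there is one more tool, called after ">>>" as a command line: name --argument value ..., lists and objects as JSON in quotes. jog_arm: Moves the arm, as the interface text tells. Its arguments: {"type":"object","properties":{"moves":{"type":"array"},"force":{"type":"number"}},"required":["moves"]}

```bash
mkdir -p pics
python3 - <<'E'
from plant import *
import cv2,numpy as np
s=read_state();print({k:np.round(v,3).tolist() for k,v in s.items()})
for n in("scene","side","wrist"):
    c=get_calibration(n);print(n,np.round(c["camera_matrix"],1).tolist(),np.round(c["eye"],4).tolist(),np.round(c["rotation"],4).tolist())
    cv2.imwrite(f"pics/{n}0.png",grab_frame(n)[:,:,::-1])
E
```

```text
{'clock': 0.0, 'joints': [-6.05, 28.163, 89.352, -0.002, 62.551, -6.05], 'dq': [0.072, 0.008, -0.024, 0.04, 0.04, 0.038], 'tau': [-0.001, -61.264, -25.818, 0.069, 0.048, -0.0], 'position': [0.625, 0.0, 0.233], 'tcp_rot': [-179.934, -0.005, 90.001], 'contact_force': [-0.015, -0.115, -0.783], 'torque': [-0.027, -0.029, -0.074], 'grasp_force': 0.0, 'grip_width': 1.002}
scene [[523.9, 0.0, 324.6], [0.0, 523.9, 234.1], [0.0, 0.0, 1.0]] [-0.302, -0.454, 0.9029] [-129.2073, -0.0291, -64.287]
side [[450.8, 0.0, 321.2], [0.0, 450.8, 239.3], [0.0, 0.0, 1.0]] [0.324, -0.3749, 0.8478] [-150.2166, -0.121, -34.1283]
wrist [[330.7, 0.0, 319.8], [0.0, 330.7, 236.5], [0.0, 0.0, 1.0]] [0.6247, 0.0726, 0.3844] [165.1523, 0.077, -0.0094]
```

View pics/scene0.png

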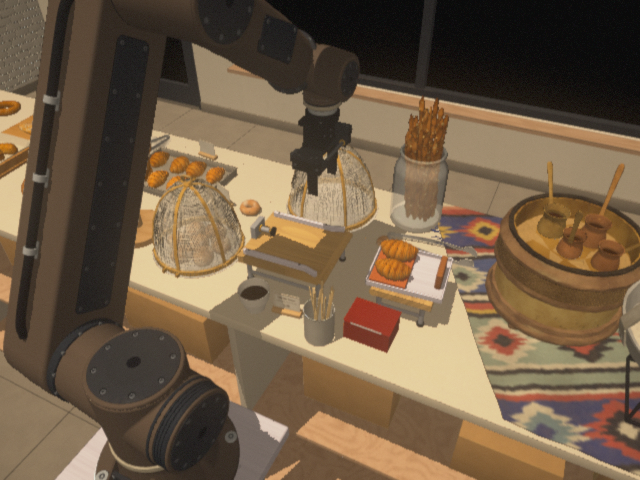

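View pics/side0.png

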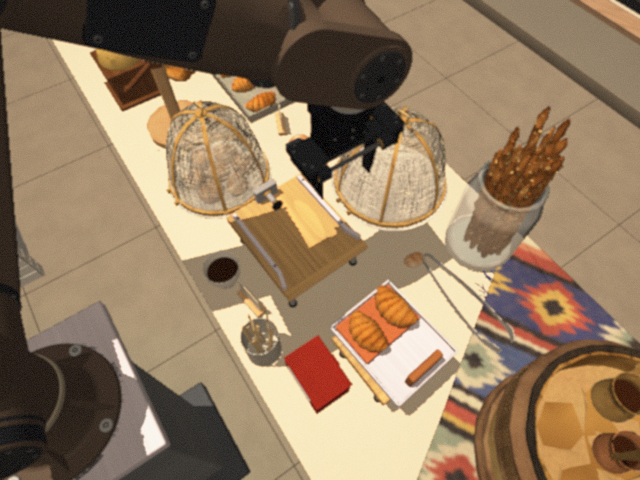

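The side view shows the tray (corners about 332,322 / 388,282 / 455,352 / 398,405), its grip at about (423,366), and the far stand around (300,240). The red box at (318,373) stands in front of the near stand.

View pics/wrist0.png

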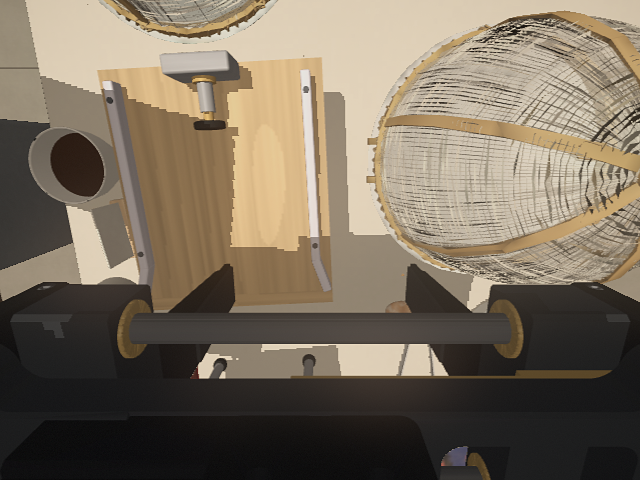

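```bash
cat > h.py <<'E'
from plant import *
import cv2,numpy as np
from scipy.spatial.transform import Rotation as Ro
def rot(r):
    r=np.array(r); return r if r.shape==(3,3) else Ro.from_euler('xyz',r,degrees=True).as_matrix()
def ray(c,uv,z):
    uv=np.atleast_2d(uv).astype(float)
    d=np.c_[uv,np.ones(len(uv))]@np.linalg.inv(c["camera_matrix"]).T@rot(c["rotation"]).T
    e=np.array(c["eye"]); return e+d*((z-e[2])/d[:,2])[:,None]
def proj(c,P):
    p=(np.atleast_2d(P)-c["eye"])@rot(c["rotation"])@np.array(c["camera_matrix"]).T
    return p[:,:2]/p[:,2:]
E
python3 - <<'E'
from h import *
c=get_calibration("side")
print(ray(c,[[332,322],[388,282],[455,352],[398,405]],.101).round(3))
print(ray(c,[[407,380],[440,354]],.131).round(3))
E
```

```text
[[ 0.488 -0.169  0.101]
 [ 0.615 -0.164  0.101]
 [ 0.629 -0.327  0.101]
 [ 0.496 -0.339  0.101]]
[[ 0.524 -0.32   0.131]
 [ 0.594 -0.318  0.131]]
```

The wrist view shows the far deck: corners at about (98,70), (323,58), (332,300), with rails along (125,190) and (310,165). The buffer disc is at (209,125) and the block at (200,65).

Run:
```python
from h import *
c=get_calibration("wrist")
print("deck",ray(c,[[98,70],[323,58],[332,300]],.085).round(4).tolist())
print("rails in top",ray(c,[[113,82],[147,262],[301,70],[313,248]],.099).round(4).tolist())
print("buf",ray(c,[[193,125],[226,125],[209,129]],.103).round(4).tolist())
print("block top",ray(c,[[160,52],[229,50],[239,68],[165,73]],.121).round(4).tolist())
```

```text
deck [[0.4409, 0.1356, 0.085], [0.627, 0.1445, 0.085], [0.6364, -0.0716, 0.085]]
rails in top [[0.46, 0.124, 0.099], [0.4668, -0.0272, 0.099], [0.6096, 0.1326, 0.099], [0.6183, -0.0138, 0.099]]
buf [[0.5219, 0.0912, 0.103], [0.5486, 0.0912, 0.103], [0.5346, 0.0881, 0.103]]
block top [[0.5096, 0.1398, 0.121], [0.5593, 0.1411, 0.121], [0.5658, 0.1293, 0.121], [0.5116, 0.126, 0.121]]
```

Run:
```python
from h import *
im=cv2.imread("pics/wrist0.png")[40:320,60:360]
cv2.imwrite("pics/w0crop.png",cv2.resize(im,None,fx=2,fy=2,interpolation=cv2.INTER_CUBIC))
```

```text
(no output)
```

View pics/w0crop.png

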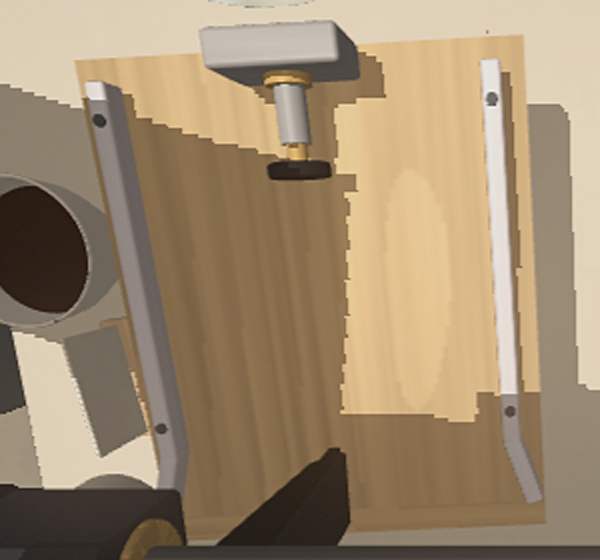

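Measured far-stand axis: yaw about 2.8°, x ≈ 0.534 + 0.049·(0.140 − y). The buffer face is near y ≈ 0.089 and the grip near (0.559, −0.319). I'll move beside and above the grip and turn so the jaws close along tray y.

>>> jog_arm --moves '[-3.2, -1.25, 0, 0, 0, 0, 0, -3.2, -1.25, 0, 0, 0, 0, 0, -3.2, -1.25, 0, 0, 0, 0, 0, -3.2, -1.25, 0, 0, 0, 0, 0, -3.2, -1.25, 0, 0, 0, 0, 0, -3.2, -1.25, 0, 0, 0, 0, 0, -3.2, -1.25, 0, 0, 0, 0, 0, -3.2, -1.25, 0, 0, 0, 0, 0, -3.2, -1.25, 0, 0, 0, 0, 0, -3.2, -1.25, 0, 0, 0, 0, 0]'

```text
clock: 1.4
position: [0.4994, -0.321, 0.2335]
tcp_rot: [-180.0, -0.0, 90.0]
contact_force: [0.6, 0.3, 1.0]
grip_width: 0.5
grasp_force: 0.0
```

>>> jog_arm --moves '[0, 0, 0, 0, 0, 9.7, 0, 0, 0, 0, 0, 0, 9.7, 0, 0, 0, 0, 0, 0, 9.7, 0, 0, 0, 0, 0, 0, 9.7, 0, 0, 0, 0, 0, 0, 9.7, 0, 0, 0, 0, 0, 0, 9.7, 0, 0, 0, 0, 0, 0, 9.7, 0, 0, 0, 0, 0, 0, 9.7, 0, 0, 0, 0, 0, 0, 9.6, 0, 0, 0, 0, 0, 0, 0, 0]'

```text
clock: 2.65
position: [0.4999, -0.3199, 0.2335]
tcp_rot: [-180.0, 0.0, 2.9]
contact_force: [-0.5, 1.0, 0.4]
grip_width: 0.498
grasp_force: 0.0
```

Run:
```python
from h import *
s=read_state();print(s["clock"],s["position"],s["tcp_rot"],s["contact_force"])
c=get_calibration("wrist");np.save("c1.npy",c,allow_pickle=True)
im=grab_frame("wrist")[:,:,::-1];cv2.imwrite("pics/w1.png",im)
```

```text
2.65 [ 0.49993155 -0.31993527  0.23348479] [-1.79986186e+02  1.18965261e-02  2.86493077e+00] [-0.54134578  1.00684444  0.43937774]
```

View pics/w1.png

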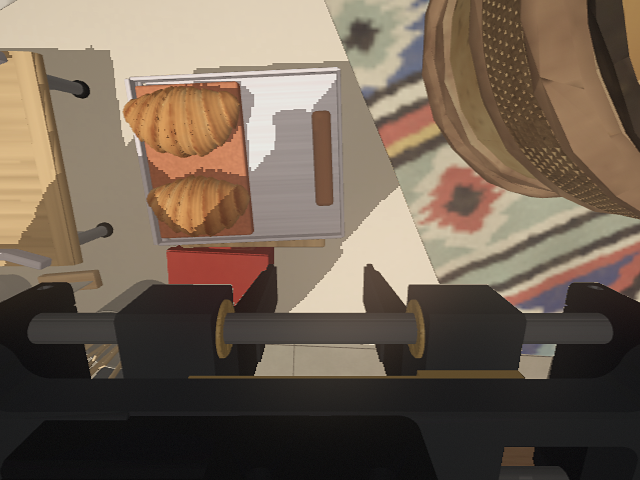

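The wrist view shows the whole tray (rim from 130,75 to 342,240). The grip top is the brown bar from (321,111) to (324,206), and both croissants are on the slab.

Run:
```python
from h import *
c=np.load("c1.npy",allow_pickle=True).item()
im=cv2.imread("pics/w1.png");hsv=cv2.cvtColor(im,cv2.COLOR_BGR2HSV)
print(hsv[150,322],hsv[150,295])
m=(hsv[...,1]>90)&(hsv[...,2]<190);m=m.astype(np.uint8);m[:, :300]=0;m[:,340:]=0;m[:105]=0;m[212:]=0
ct=max(cv2.findContours(m,0,2)[0],key=cv2.contourArea)
b=cv2.boxPoints(cv2.minAreaRect(ct));print(b.round(1).tolist());P=ray(c,b,.131);print(P.round(4).tolist(),P.mean(0))
T=ray(c,[[130,80],[340,68],[342,237],[160,243]],.101);print("tray",T.round(4).tolist(),T.mean(0))
for a,bb in((3,0),(2,1)): 
  d=T[a if 0 else bb]-T[a]
ang=lambda d:np.degrees(np.arctan2(d[1],d[0]))
print("yaw nose",ang(T[0]-T[3]),"rear",ang(T[1]-T[2]),"sides",ang(T[0]-T[1])-90,ang(T[3]-T[2])-90)
D=ray(c,[[37,54],[80,263]],.083);print("far deck edge",D.round(4).tolist())
```

```text
[ 11 119 118] [  6  23 154]
[[311.6000061035156, 111.0999984741211], [329.6000061035156, 110.5], [332.79998779296875, 204.8000030517578], [314.79998779296875, 205.39999389648438]]
[[0.5974, -0.3085, 0.131], [0.5985, -0.3214, 0.131], [0.5301, -0.3278, 0.131], [0.529, -0.314, 0.131]] [ 0.56374549 -0.31794123  0.131     ]
tray [[0.6164, -0.1636, 0.101], [0.6332, -0.3284, 0.101], [0.4968, -0.3392, 0.101], [0.4831, -0.1772, 0.101]] [ 0.55737843 -0.25210147  0.101     ]
yaw nose 5.85959325082843 rear 4.500213400604223 sides 5.8261381097824625 4.82617306306453
far deck edge [[0.6352, -0.0793, 0.083], [0.4535, -0.0898, 0.083]]
```

>>> jog_arm --moves '[2.13, 0.04, 0, 0, 0, -1.2, 0, 2.13, 0.04, 0, 0, 0, -1.1, 0, 2.13, 0.05, 0, 0, 0, 0, 0, 0, 0, 1.8, 0, 0, 0, 0, 0, 0, 1.9, 0, 0, 0, 0, 0, 0, 2.0, 0, 0, 0, 0, 0, 0, 2.0, 0, 0, 0, 0, 0, 0, 1.8, 0, 0, 0, 0, 0, 0, 1.3, 0, 0, 0, 0, 0, 0, 0.9, 0, 0, 0, 0]'

```text
clock: 3.95
position: [0.5639, -0.3169, 0.116]
tcp_rot: [-180.0, 0.0, 5.1]
contact_force: [0.2, -0.9, -0.1]
grip_width: 0.503
grasp_force: 0.0
```

>>> jog_arm --moves '[0, 0, 0, 0, 0, 0, 0, 0, 0, 0, 0, 0, 0, -0.3, 0, 0, 0, 0, 0, 0, -0.6, 0, 0, 0, 0, 0, 0, -1, 0, 0, 0, 0, 0, 0, -1, 0, 0, 0, 0, 0, 0, -1, 0, 0, 0, 0, 0, 0, -1, 0, 0, 0, 0, 0, 0, -1, 0, 0, 0, 0, 0, 0, -1, 0, 0, 0, 0, 0, 0, -1]' --force 55

```text
clock: 5.2
position: [0.5638, -0.3159, 0.1176]
tcp_rot: [-179.9, -0.0, 5.1]
contact_force: [-2.4, 5.6, 8.7]
grip_width: 0.143
grasp_force: 55.0
```

Run:
```python
from h import *
s=read_state();print({k:np.round(v,3).tolist() for k,v in s.items()})
cv2.imwrite("pics/s2.png",cv2.resize(grab_frame("side")[180:430,200:520,::-1],None,fx=2.4,fy=2.4))
```

```text
{'clock': 5.2, 'joints': [-35.131, 37.028, 92.481, 0.059, 50.528, 49.696], 'dq': [-0.069, 0.05, 0.062, 0.036, 0.04, -0.056], 'tau': [-2.672, -61.87, -21.841, -0.389, -1.153, 0.231], 'position': [0.564, -0.316, 0.118], 'tcp_rot': [-179.942, -0.002, 5.135], 'contact_force': [-2.374, 5.601, 8.707], 'torque': [0.834, 0.393, 0.23], 'grasp_force': 54.997, 'grip_width': 0.143}
```

View pics/s2.png

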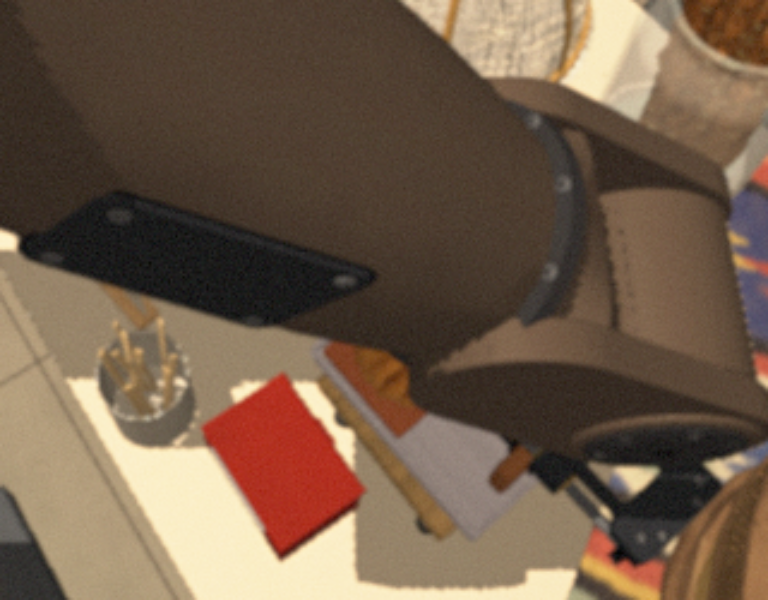

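>>> jog_arm --moves '[-0.02, -0.2, 0, 0, 0, 0.1, -1, -0.05, -0.4, 0, 0, 0, 0.25, -1, -0.05, -0.5, 0, 0, 0, 0.25, -1, -0.05, -0.5, 0, 0, 0, 0.25, -1, -0.05, -0.5, 0, 0, 0, 0.25, -1, -0.05, -0.5, 0, 0, 0, 0.25, -1, -0.05, -0.5, 0, 0, 0, 0.25, -1, -0.05, -0.5, 0, 0, 0, 0.25, -1, -0.05, -0.4, 0, 0, 0, 0.25, -1, -0.05, -0.2, 0, 0, 0, 0.1, -1]'

```text
clock: 6.5
position: [0.5568, -0.2761, 0.1177]
tcp_rot: [179.9, -0.1, 2.9]
contact_force: [0.9, -6.4, 5.9]
grip_width: 0.141
grasp_force: 55.0
```

Run:
```python
from h import *
s=read_state();print({k:np.round(v,3).tolist() for k,v in s.items() if k in("position","tcp_rot","contact_force","torque","grip_width")})
```

```text
{'position': [0.557, -0.276, 0.118], 'tcp_rot': [179.871, -0.125, 2.901], 'contact_force': [0.86, -6.437, 5.868], 'torque': [-0.93, 0.256, 0.049], 'grip_width': 0.141}
```

>>> jog_arm --moves '[-0.01, -0.2, 0, 0, 0, 0, -1, -0.01, -0.3, 0, 0, 0, 0, -1, -0.01, -0.4, 0, 0, 0, 0, -1, -0.01, -0.4, 0, 0, 0, 0, -1, -0.01, -0.4, 0, 0, 0, 0, -1, -0.01, -0.4, 0, 0, 0, 0, -1, -0.01, -0.4, 0, 0, 0, 0, -1, -0.01, -0.4, 0, 0, 0, 0, -1, -0.01, -0.3, 0, 0, 0, 0, -1, 0, 0, 0, 0, 0, 0, -1]'

```text
clock: 7.75
position: [0.5542, -0.2441, 0.1177]
tcp_rot: [179.9, -0.1, 2.9]
contact_force: [0.8, -4.1, 5.8]
grip_width: 0.146
grasp_force: 55.0
```

Run:
```python
from h import *
s=read_state();print({k:np.round(v,3).tolist() for k,v in s.items() if k in("position","tcp_rot","contact_force","torque","grip_width")})
cv2.imwrite("pics/sc3.png",cv2.resize(grab_frame("scene")[170:370,220:500,::-1],None,fx=2.8,fy=2.8))
```

```text
{'position': [0.554, -0.244, 0.118], 'tcp_rot': [179.886, -0.114, 2.925], 'contact_force': [0.816, -4.094, 5.791], 'torque': [-0.81, 0.368, 0.077], 'grip_width': 0.146}
```

View pics/sc3.png

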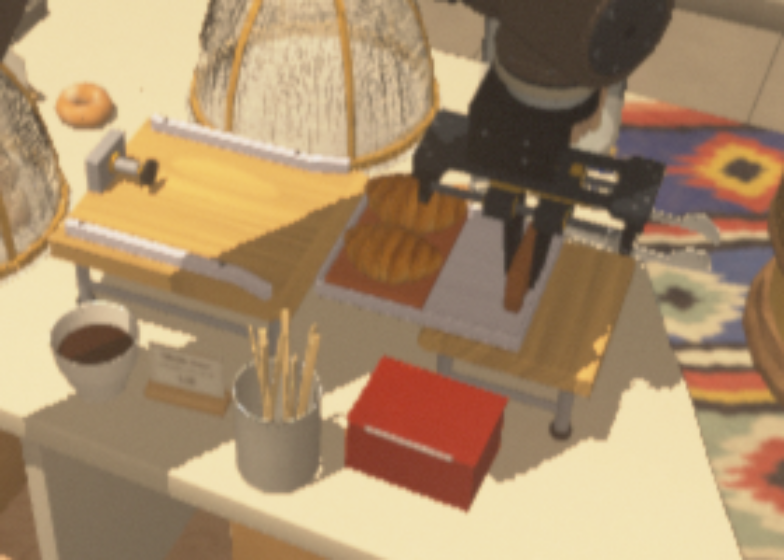

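The tray looks level with its nose just at the far stand's edge. I'll add a slight nose-up turn to ride the lead-in and carry on.

>>> jog_arm --moves '[0, 0, 0, 0.4, 0, 0, -1, 0, 0, 0, 0.4, 0, 0, -1, 0, -0.2, 0, 0, 0, 0, -1, 0, -0.3, 0, 0, 0, 0, -1, 0, -0.4, 0, 0, 0, 0, -1, 0, -0.4, 0, 0, 0, 0, -1, 0, -0.4, 0, 0, 0, 0, -1, 0, -0.4, 0, 0, 0, 0, -1, 0, -0.4, 0, 0, 0, 0, -1, 0, -0.4, 0, 0, 0, 0, -1]'

```text
clock: 9.05
position: [0.5526, -0.2152, 0.1176]
tcp_rot: [-179.3, -0.1, 2.9]
contact_force: [-0.6, -6.0, 3.0]
grip_width: 0.145
grasp_force: 55.0
```

Run:
```python
from h import *
s=read_state();print({k:np.round(v,3).tolist() for k,v in s.items() if k in("position","tcp_rot","contact_force","torque","grip_width")})
```

```text
{'position': [0.553, -0.215, 0.118], 'tcp_rot': [-179.314, -0.095, 2.928], 'contact_force': [-0.644, -5.988, 2.963], 'torque': [-1.962, 0.22, 0.055], 'grip_width': 0.145}
```

>>> jog_arm --moves '[0, -0.4, 0, 0, 0, 0, -1, 0, -0.4, 0, 0, 0, 0, -1, 0, -0.4, 0, -0.1, 0, 0, -1, 0, -0.4, 0, -0.1, 0, 0, -1, 0, -0.4, 0, -0.1, 0, 0, -1, 0, -0.4, 0, -0.1, 0, 0, -1, 0, -0.4, 0, -0.1, 0, 0, -1, 0, -0.4, 0, 0, 0, 0, -1, 0, -0.4, 0, 0, 0, 0, -1, 0, -0.3, 0, 0, 0, 0, -1]'

```text
clock: 10.3
position: [0.5502, -0.1754, 0.1175]
tcp_rot: [-179.7, -0.0, 2.9]
contact_force: [-0.1, -4.1, 0.8]
grip_width: 0.145
grasp_force: 55.0
```

Run:
```python
from h import *
s=read_state();print({k:np.round(v,3).tolist() for k,v in s.items() if k in("position","tcp_rot","contact_force","torque","grip_width")})
cv2.imwrite("pics/sc4.png",cv2.resize(grab_frame("scene")[170:370,220:500,::-1],None,fx=2.8,fy=2.8))
```

```text
{'position': [0.55, -0.175, 0.118], 'tcp_rot': [-179.713, -0.015, 2.906], 'contact_force': [-0.131, -4.131, 0.837], 'torque': [-1.544, 0.016, 0.014], 'grip_width': 0.145}
```

View pics/sc4.png

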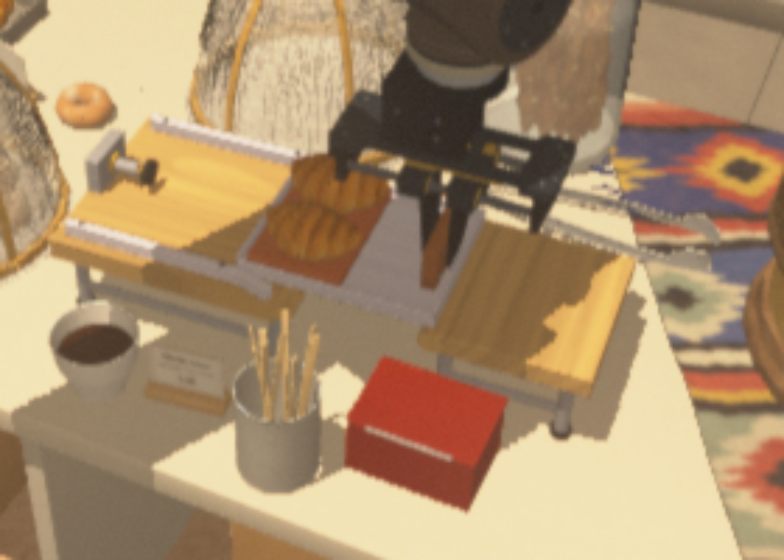

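The tray bridges the gap, its nose is between the rails and both croissants are in place. I'll carry on.

>>> jog_arm --moves '[0, -0.4, 0, 0, 0, 0, -1, 0, -0.4, 0, 0, 0, 0, -1, 0, -0.4, 0, 0, 0, 0, -1, 0, -0.4, 0, 0, 0, 0, -1, 0, -0.4, 0, 0, 0, 0, -1, 0, -0.4, 0, 0, 0, 0, -1, 0, -0.4, 0, 0, 0, 0, -1, 0, -0.4, 0, 0, 0, 0, -1, 0, -0.4, 0, 0, 0, 0, -1, 0, -0.4, 0, 0, 0, 0, -1]'

```text
clock: 11.6
position: [0.5481, -0.1352, 0.1176]
tcp_rot: [-179.7, 0.0, 2.9]
contact_force: [0.2, -0.2, -6.7]
grip_width: 0.146
grasp_force: 55.0
```

>>> jog_arm --moves '[0, -0.4, 0, 0, 0, 0, -1, 0, -0.4, 0, 0, 0, 0, -1, 0, -0.4, 0, 0, 0, 0, -1, 0, -0.4, 0, 0, 0, 0, -1, 0, -0.4, 0, 0, 0, 0, -1, 0, -0.4, 0, 0, 0, 0, -1, 0, -0.4, 0, 0, 0, 0, -1, 0, -0.3, 0, 0, 0, 0, -1, 0, -0.2, 0, 0, 0, 0, -1, 0, -0.1, 0, 0, 0, 0, -1]'

```text
clock: 12.85
position: [0.5465, -0.1015, 0.1179]
tcp_rot: [-179.7, -0.0, 2.9]
contact_force: [-0.1, -0.1, -6.9]
grip_width: 0.145
grasp_force: 55.0
```

Run:
```python
from h import *
s=read_state();print({k:np.round(v,3).tolist() for k,v in s.items() if k in("position","tcp_rot","contact_force","torque","grip_width")})
cv2.imwrite("pics/sc5.png",cv2.resize(grab_frame("scene")[190:310,220:420,::-1],None,fx=4,fy=4))
```

```text
{'position': [0.546, -0.101, 0.118], 'tcp_rot': [-179.703, -0.008, 2.907], 'contact_force': [-0.138, -0.142, -6.851], 'torque': [-0.64, 0.075, -0.003], 'grip_width': 0.145}
```

View pics/sc5.png

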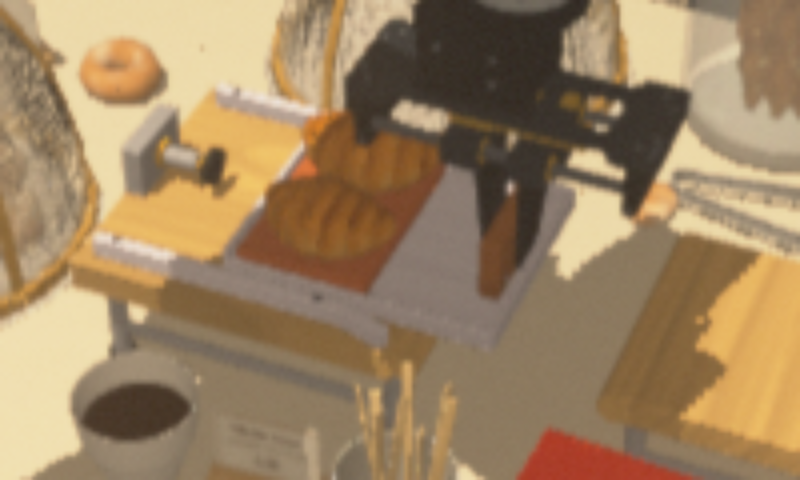

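The tray is on the far stand, but the wrist now carries its full 6.9 N weight with no friction, so it floats slightly. I'll lower it onto the deck.

>>> jog_arm --moves '[0, 0, 0.03, 0, 0, 0, -1, 0, 0, 0.03, 0, 0, 0, -1, 0, 0, 0.03, 0, 0, 0, -1, 0, 0, 0.03, 0, 0, 0, -1, 0, 0, 0.03, 0, 0, 0, -1, 0, 0, 0.02, 0, 0, 0, -1, 0, 0, 0.02, 0, 0, 0, -1, 0, 0, 0, 0, 0, 0, -1, 0, 0, 0, 0, 0, 0, -1, 0, 0, 0, 0, 0, 0, -1]'

```text
clock: 14.15
position: [0.5465, -0.1017, 0.1173]
tcp_rot: [-179.7, -0.1, 2.9]
contact_force: [-6.2, -0.3, 13.9]
grip_width: 0.143
grasp_force: 55.0
```

Run:
```python
from h import *
s=read_state();print({k:np.round(v,3).tolist() for k,v in s.items() if k in("position","tcp_rot","contact_force","torque","grip_width")})
```

```text
{'position': [0.547, -0.102, 0.117], 'tcp_rot': [-179.721, -0.063, 2.887], 'contact_force': [-6.232, -0.317, 13.901], 'torque': [0.044, 1.329, 0.031], 'grip_width': 0.143}
```

>>> jog_arm --moves '[0, 0, -0.05, -0.1, 0, 0, -1, 0, 0, -0.05, -0.1, 0, 0, -1, 0, -0.1, 0, 0, 0, 0, -1, 0, -0.2, 0, 0, 0, 0, -1, 0, -0.3, 0, 0, 0, 0, -1, 0, -0.3, 0, 0, 0, 0, -1, 0, -0.3, 0, 0, 0, 0, -1, 0, -0.2, 0, 0, 0, 0, -1, 0, -0.1, 0, 0, 0, 0, -1, 0, 0, 0, 0, 0, 0, -1]'

```text
clock: 15.4
position: [0.5466, -0.0872, 0.1176]
tcp_rot: [-180.0, -0.1, 2.9]
contact_force: [0.6, -4.6, 5.3]
grip_width: 0.148
grasp_force: 55.0
```

Run:
```python
from h import *
s=read_state();print({k:np.round(v,3).tolist() for k,v in s.items() if k in("position","tcp_rot","contact_force","torque","grip_width")})
```

```text
{'position': [0.547, -0.087, 0.118], 'tcp_rot': [-179.969, -0.132, 2.903], 'contact_force': [0.628, -4.634, 5.343], 'torque': [-0.811, 0.403, 0.076], 'grip_width': 0.148}
```

>>> jog_arm --moves '[0, -0.1, 0, 0, 0, 0, -1, 0, -0.1, 0, 0, 0, 0, -1, 0, -0.1, 0, 0, 0, 0, -1, 0, -0.1, 0, 0, 0, 0, -1, 0, -0.1, 0, 0, 0, 0, -1, 0, -0.1, 0, 0, 0, 0, -1, 0, -0.1, 0, 0, 0, 0, -1, 0, -0.1, 0, 0, 0, 0, -1, 0, -0.1, 0, 0, 0, 0, -1, 0, -0.1, 0, 0, 0, 0, -1]'

```text
clock: 16.65
position: [0.546, -0.0774, 0.1176]
tcp_rot: [-180.0, -0.1, 2.9]
contact_force: [-0.5, -5.5, 5.5]
grip_width: 0.146
grasp_force: 55.0
```

>>> jog_arm --moves '[0, -0.05, 0, 0, 0, 0, -1, 0, -0.05, 0, 0, 0, 0, -1, 0, -0.05, 0, 0, 0, 0, -1, 0, -0.05, 0, 0, 0, 0, -1, 0, -0.05, 0, 0, 0, 0, -1, 0, -0.05, 0, 0, 0, 0, -1, 0, 0, 0, 0, 0, 0, -1, 0, 0, 0, 0, 0, 0, -1, 0, 0, 0, 0, 0, 0, -1, 0, 0, 0, 0, 0, 0, -1]'

```text
clock: 17.9
position: [0.5458, -0.0743, 0.1175]
tcp_rot: [-180.0, -0.1, 2.9]
contact_force: [0.4, -5.0, 4.8]
grip_width: 0.146
grasp_force: 55.0
```

Run:
```python
from h import *
s=read_state();print({k:np.round(v,3).tolist() for k,v in s.items() if k in("position","tcp_rot","contact_force","torque","grip_width")})
cv2.imwrite("pics/sc6.png",cv2.resize(grab_frame("scene")[205:285,230:370,::-1],None,fx=5,fy=5))
```

```text
{'position': [0.546, -0.074, 0.118], 'tcp_rot': [-179.968, -0.122, 2.898], 'contact_force': [0.37, -4.967, 4.814], 'torque': [-0.953, 0.423, 0.034], 'grip_width': 0.146}
```

View pics/sc6.png

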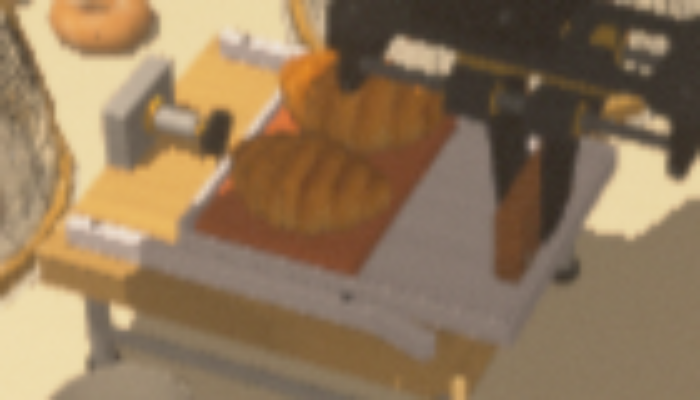

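The buffer disc (215,130) stands just ahead of the tray's nose. I'll creep up in small force-checked steps; sliding friction without contact is about −5 N.

>>> jog_arm --moves '[0, -0.05, 0, 0, 0, 0, -1, 0, -0.05, 0, 0, 0, 0, -1, 0, -0.05, 0, 0, 0, 0, -1, 0, -0.05, 0, 0, 0, 0, -1, 0, -0.05, 0, 0, 0, 0, -1, 0, -0.05, 0, 0, 0, 0, -1, 0, -0.05, 0, 0, 0, 0, -1, 0, -0.05, 0, 0, 0, 0, -1, 0, -0.05, 0, 0, 0, 0, -1, 0, -0.05, 0, 0, 0, 0, -1]'

```text
clock: 19.2
position: [0.5456, -0.0694, 0.1176]
tcp_rot: [-180.0, -0.1, 2.9]
contact_force: [0.8, -6.4, 5.1]
grip_width: 0.147
grasp_force: 55.0
```

>>> jog_arm --moves '[0, -0.05, 0, 0, 0, 0, -1, 0, -0.05, 0, 0, 0, 0, -1, 0, -0.05, 0, 0, 0, 0, -1, 0, -0.05, 0, 0, 0, 0, -1, 0, -0.05, 0, 0, 0, 0, -1, 0, -0.05, 0, 0, 0, 0, -1, 0, 0, 0, 0, 0, 0, -1, 0, 0, 0, 0, 0, 0, -1, 0, 0, 0, 0, 0, 0, -1, 0, 0, 0, 0, 0, 0, -1]'

```text
clock: 20.45
position: [0.5454, -0.0663, 0.1175]
tcp_rot: [-180.0, -0.1, 2.9]
contact_force: [0.3, -5.9, 5.3]
grip_width: 0.146
grasp_force: 55.0
```

>>> jog_arm --moves '[0, -0.05, 0, 0, 0, 0, -1, 0, -0.05, 0, 0, 0, 0, -1, 0, -0.05, 0, 0, 0, 0, -1, 0, -0.05, 0, 0, 0, 0, -1, 0, 0, 0, 0, 0, 0, -1, 0, 0, 0, 0, 0, 0, -1, 0, 0, 0, 0, 0, 0, -1, 0, 0, 0, 0, 0, 0, -1, 0, 0, 0, 0, 0, 0, -1, 0, 0, 0, 0, 0, 0, -1]'

```text
clock: 21.7
position: [0.5453, -0.0644, 0.1175]
tcp_rot: [-180.0, -0.1, 2.9]
contact_force: [0.1, -6.8, 5.2]
grip_width: 0.147
grasp_force: 55.0
```

Run:
```python
from h import *
f=[]
for i in range(4):
    f.append(read_state()["contact_force"]); im=grab_frame("scene")
print(np.mean(f,0))
cv2.imwrite("pics/sc7.png",cv2.resize(im[205:285,230:370,::-1],None,fx=5,fy=5))
```

```text
[ 0.03992044 -6.29024232  5.62621854]
```

View pics/sc7.png

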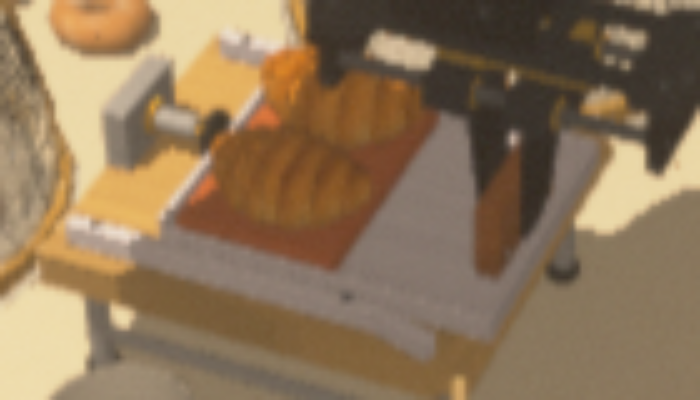

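The buffer disc now looks to be at the rim (210,130) and the force is rising to about −6.3 N. I'll continue in 2 mm steps.

>>> jog_arm --moves '[0, -0.05, 0, 0, 0, 0, -1, 0, -0.05, 0, 0, 0, 0, -1, 0, -0.05, 0, 0, 0, 0, -1, 0, -0.05, 0, 0, 0, 0, -1, 0, 0, 0, 0, 0, 0, -1, 0, 0, 0, 0, 0, 0, -1, 0, 0, 0, 0, 0, 0, -1, 0, 0, 0, 0, 0, 0, -1, 0, 0, 0, 0, 0, 0, -1, 0, 0, 0, 0, 0, 0, -1]'

```text
clock: 23.15
position: [0.5453, -0.0626, 0.1176]
tcp_rot: [-180.0, -0.1, 2.9]
contact_force: [-0.2, -8.6, 5.3]
grip_width: 0.147
grasp_force: 55.0
```

```bash
cat > f.py <<'E'
from h import *
f=[]
for i in range(4):
    s=read_state();f.append(np.r_[s["contact_force"],s["torque"],s["position"]*100]); grab_frame("scene")
print(np.mean(f,0).round(2),np.std(f,0).round(2)[:3])
E
python3 f.py
```

```text
[ 0.18 -8.47  4.95 -1.3   0.42  0.08 54.53 -6.26 11.76] [0.6  0.2  0.37]
```

>>> jog_arm --moves '[0, -0.04, 0, 0, 0, 0, -1, 0, -0.04, 0, 0, 0, 0, -1, 0, -0.04, 0, 0, 0, 0, -1, 0, 0, 0, 0, 0, 0, -1, 0, 0, 0, 0, 0, 0, -1, 0, 0, 0, 0, 0, 0, -1, 0, 0, 0, 0, 0, 0, -1, 0, 0, 0, 0, 0, 0, -1, 0, 0, 0, 0, 0, 0, -1, 0, 0, 0, 0, 0, 0, -1]'

```text
clock: 24.6
position: [0.5453, -0.0615, 0.1176]
tcp_rot: [-180.0, -0.1, 2.9]
contact_force: [0.2, -8.9, 3.7]
grip_width: 0.141
grasp_force: 55.0
```

```bash
python3 f.py
```

```text
[ 0.28 -9.47  4.55 -1.47  0.41  0.07 54.53 -6.15 11.75] [0.3  0.39 0.74]
```

The buffer has clearly given (about 4 N above friction, over 3 mm). I'll ease off slightly, open and lift clear.

>>> jog_arm --moves '[0, 0.03, 0, 0, 0, 0, -1, 0, 0.03, 0, 0, 0, 0, -1, 0, 0, 0, 0, 0, 0, -0.85, 0, 0, 0, 0, 0, 0, -0.7, 0, 0, 0, 0, 0, 0, -0.5, 0, 0, 0, 0, 0, 0, -0.3, 0, 0, 0, 0, 0, 0, -0.2, 0, 0, 0, 0, 0, 0, -0.2, 0, 0, 0, 0, 0, 0, -0.2, 0, 0, 0, 0, 0, 0, -0.2]'

```text
clock: 26.05
position: [0.5443, -0.061, 0.1169]
tcp_rot: [-179.9, 0.0, 2.9]
contact_force: [-1.1, 3.1, -1.3]
grip_width: 0.403
grasp_force: 1.5
```

```bash
python3 f.py
```

```text
[-4.000e-01  3.070e+00 -2.170e+00  6.300e-01  1.900e-01 -2.000e-02
  5.443e+01 -6.100e+00  1.169e+01] [0.65 0.5  0.54]
```

>>> jog_arm --moves '[0, 0, -0.1, 0, 0, 0, -0.2, 0, 0, -0.1, 0, 0, 0, -0.2, 0, 0, -0.1, 0, 0, 0, -0.2, 0, 0, -0.1, 0, 0, 0, -0.2, 0, 0, -0.1, 0, 0, 0, -0.2, 0, 0, -0.1, 0, 0, 0, -0.2, 0, 0, 0, 0, 0, 0, -0.2, 0, 0, 0, 0, 0, 0, -0.2, 0, 0, 0, 0, 0, 0, -0.2, 0, 0, 0, 0, 0, 0, -0.2]'

```text
clock: 27.5
position: [0.5444, -0.061, 0.123]
tcp_rot: [-179.9, -0.0, 2.9]
contact_force: [-0.3, 0.5, 0.2]
grip_width: 0.4
grasp_force: 0.0
```

```bash
python3 f.py
```

```text
[-1.200e-01  4.700e-01 -2.000e-02  4.000e-02  1.100e-01  2.000e-02
  5.444e+01 -6.100e+00  1.230e+01] [0.29 0.56 0.59]
```

The drag came from the fingertip on the rear rim while opening; it cleared when I raised the hand. I'll re-close at this higher level to check whether the tray slid back.

>>> jog_arm --moves '[0, 0, -0.15, 0, 0, 0, -0.3, 0, 0, 0, 0, 0, 0, -0.4, 0, 0, 0, 0, 0, 0, -0.5, 0, 0, 0, 0, 0, 0, -0.6, 0, 0, 0, 0, 0, 0, -0.65, 0, 0, 0, 0, 0, 0, -0.7, 0, 0, 0, 0, 0, 0, -1, 0, 0, 0, 0, 0, 0, -1, 0, 0, 0, 0, 0, 0, -1, 0, 0, 0, 0, 0, 0, -1]' --force 15

```text
clock: 28.95
position: [0.5447, -0.0617, 0.1247]
tcp_rot: [-180.0, -0.1, 2.9]
contact_force: [-0.2, -8.0, 1.6]
grip_width: 0.146
grasp_force: 15.0
```

```bash
python3 f.py
```

```text
[ 3.700e-01 -7.900e+00  1.590e+00 -1.430e+00  9.000e-02  4.000e-02
  5.447e+01 -6.170e+00  1.247e+01] [0.42 0.37 0.22]
```

The tray sits within 0.2 mm of the pressed position. I'll release again at this height, clear of the rim, and lift.

>>> jog_arm --moves '[0, 0.03, 0, 0, 0, 0, -1, 0, 0.02, 0, 0, 0, 0, -1, 0, 0, 0, 0, 0, 0, -0.7, 0, 0, 0, 0, 0, 0, -0.5, 0, 0, 0, 0, 0, 0, -0.3, 0, 0, 0, 0, 0, 0, -0.2, 0, 0, 0, 0, 0, 0, -0.2, 0, 0, 0, 0, 0, 0, -0.2, 0, 0, 0, 0, 0, 0, -0.2, 0, 0, 0, 0, 0, 0, -0.2]'

```text
clock: 30.4
position: [0.5444, -0.0615, 0.1245]
tcp_rot: [-179.9, -0.0, 2.9]
contact_force: [0.1, -0.7, -0.5]
grip_width: 0.401
grasp_force: 0.0
```

```bash
python3 f.py
```

```text
[ 2.000e-02 -1.700e-01 -2.700e-01  4.000e-02  1.300e-01 -1.000e-02
  5.444e+01 -6.150e+00  1.245e+01] [0.48 0.69 0.74]
```

>>> jog_arm --moves '[0, 0, -0.3, 0, 0, 0, -0.2, 0, 0, -0.6, 0, 0, 0, -0.2, 0, 0, -1, 0, 0, 0, -0.2, 0, 0, -1.5, 0, 0, 0, -0.2, 0, 0, -2, 0, 0, 0, -0.2, 0, 0, -2, 0, 0, 0, -0.2, 0, 0, -1.6, 0, 0, 0, -0.2, 0, 0, -1, 0, 0, 0, -0.2, 0, 0, 0, 0, 0, 0, -0.2, 0, 0, 0, 0, 0, 0, -0.2]'

```text
clock: 31.85
position: [0.5442, -0.0617, 0.2239]
tcp_rot: [-179.9, 0.0, 2.9]
contact_force: [-0.3, -0.1, 0.0]
grip_width: 0.405
grasp_force: 0.0
```

>>> jog_arm --moves '[-0.6, 0, 0, 0, 0, 0, -0.2, -0.6, 0, 0, 0, 0, 0, -0.2, -0.6, 0, 0, 0, 0, 0, -0.2, -0.6, 0, 0, 0, 0, 0, -0.2, -0.6, 0, 0, 0, 0, 0, -0.2, -0.6, 0, 0, 0, 0, 0, -0.2, -0.6, 0, 0, 0, 0, 0, -0.2, -0.6, 0, 0, 0, 0, 0, -0.2, -0.6, 0, 0, 0, 0, 0, -0.2, 0, 0, 0, 0, 0, 0, -0.2]'

```text
clock: 33.1
position: [0.4901, -0.0645, 0.2246]
tcp_rot: [-179.9, -0.0, 2.9]
contact_force: [-0.1, -0.7, 0.5]
grip_width: 0.395
grasp_force: 0.0
```

Run:
```python
from h import *
c=get_calibration("wrist");im=np.ascontiguousarray(grab_frame("wrist")[:,:,::-1]);cv2.imwrite("pics/w9.png",im)
hsv=cv2.cvtColor(im,cv2.COLOR_BGR2HSV)
g=proj(c,[.5447,-.0617,.131])[0];print("expected",g)
u,v=g.round().astype(int);r=hsv[max(v-60,0):v+60,u-22:u+22]
m=((r[...,1]>90)&(r[...,2]<190)).astype(np.uint8)
ct=max(cv2.findContours(m,0,2)[0],key=cv2.contourArea);b=cv2.boxPoints(cv2.minAreaRect(ct))+[u-22,max(v-60,0)]
P=ray(c,b,.131);print(cv2.contourArea(ct),P.round(4).tolist(),P.mean(0))
o=cv2.inRange(hsv,(5,140,120),(22,255,255));n,_,st,ce=cv2.connectedComponentsWithStats(o)
for i in np.argsort(-st[1:,4])[:4]+1: print(st[i],ray(c,ce[i],.12).round(3))
```

```text
expected [320.82971519 173.05812733]
1593.5 [[0.5796, -0.053, 0.131], [0.5802, -0.0656, 0.131], [0.5124, -0.0695, 0.131], [0.5117, -0.056, 0.131]] [ 0.54598275 -0.06102924  0.131     ]
[ 116   87  121   92 6417] [[0.574 0.047 0.12 ]]
[ 156  173   78   71 3375] [[0.509 0.037 0.12 ]]
[476 258  43  35 613] [[ 0.473 -0.215  0.12 ]]
[138 181  35  47 567] [[0.515 0.068 0.12 ]]
```

The free, released clean grip is measured at y ≈ −0.061, the same as when pressed. That is about 3 mm past first buffer contact, and both croissants are on the tray.

```bash
python3 -c "
from plant import workorder;print(workorder.finish_job())"
```

```text
the job is handed in; nothing more can be done
None
```

The tray was slid across onto the far stand, pushed until the buffer gave about 3 mm (roughly 4 N, estimated from wrist force), released with both croissants on it and handed in (verdict not shown); for a stretch on the far stand it hung just off the deck (under about 2 mm), and I viewed 11 pictures, one over the limit of 10.

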